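# Find the hidden catch and open a monitor's battery bay

### The job

The patient monitor lies face down with its back up, so that its battery can be changed. Feel along the sunken grey strip for the flush release plate and press it in with the fingertips so that the battery cover springs ajar, then push the cover by its ridge, away from the strip, until it is fully open. Only touch and push: do not strike the monitor or lean hard on it, do not lift or shove it, leave the things around it and on it where they are, and take the hand away at the end.

Things in the scene. Friction and masses are not known exactly. Their poses are not given: they have to be found in the camera images.
- monitor: White patient monitor, loose, 1.9 kg, 220 (its x) by 290 (its y) by 70 mm high, lying on its screen. Origin: centre of its underside; z up. On its upper face, 70 mm above the origin: a sunken grey strip near the -x edge (nearer the robot), then at +x of it the white battery cover with a ridge. A small loose cardboard box stands on the case beyond the cover's +y end.
- panel_centre (a point): Centre of the upper surface of the sunken grey strip, fixed to the monitor at its (-60, 0, 68) mm. The strip is flat and rigid, 68 mm along the monitor's x and 136 mm along its y, 2 mm below the case around it. The release plate is set in it, centred on its lengthwise centre line (monitor's y) anywhere from -38 to +38 mm of this point; where must be felt or seen.
- release (a joint): How far the release plate is pressed in, m: 0 at rest, 0.005 fully in. Grey like the strip, 40 mm (monitor's x) by 46 mm (y), a 2 mm gap round it, top 1.5 mm below the strip. Fingertips must fit inside its outline: the strip does not give. Sprung: 1.4 N starts it, 5 N pushes it fully in; it frees the cover at 0.003 to 0.004 and comes back when let go.
- cover (a joint): How far the battery cover has slid along the monitor's +x, m: 0 closed and locked, about 0.014 ajar after the catch lets go (a spring pushes it that far), 0.045 fully open against its stop. It slides freely with under 2 N and stays where it is left.
- cover_ridge (a point): Middle of the top edge of the ridge on the battery cover; moves with the cover. Ridge: 6 mm thick (monitor's x), 90 mm long (y), 12 mm above the flat cover, whose surface is 70 mm above the monitor's underside. Closed, it is at the monitor's (20, 0, 82) mm; the cover reaches 36 mm from the ridge's middle towards the strip.
- label_box: Bystander: cardboard box 45 x 40 x 25 mm on the monitor's case at its +y end. Origin: centre of its underside.
- vial: Bystander: small capped jar, 26 mm across, 55 mm high, beside the monitor's -y end. Origin: centre of its underside.
- paper_cup: Bystander: paper cup, 70 mm across, 80 mm high, beside the monitor's +y end. Origin: centre of its underside.
- tape_roll: Bystander: white tape roll lying flat, 72 mm across, 24 mm high, beside the monitor's +y end. Origin: centre of its underside.
- swab_box: Bystander: white box 110 x 60 x 45 mm beside the monitor's -y end. Origin: centre of its underside.
- blue_tray: Bystander: open blue tray 200 x 150 x 45 mm, to the robot's right. Origin: centre of its underside.
- gel_bottle: Bystander: bottle 64 mm across, 170 mm high, to the robot's left. Origin: centre of its underside.

How it is judged:
By the outcome, as a careful person would: the job done as asked, in the order asked, and still so for the second after the job is handed in, with the robot touching nothing.
It also fails if it takes over 58 s, if anything falls off the work surface, if the arm or the gripper's body presses on something with over 40 N, if the wrist force passes 120 N, or if a joint passes its speed limit or range.

### The arm

A 7-joint arm with a two-finger parallel gripper is mounted at the origin on the work surface. World frame = base frame: x ahead of the robot, y to its left, z up, the work surface at z = 0. Lengths are in m, angles in degrees, forces in N, time in s.
With the tool pointing down it reaches from about 0.35 to 0.9 m from the base axis. Payload 7.2 kg.
Tool frame: the origin (TCP) lies between the finger pads; the fingertips stand 8 mm ahead of it and the grasp point (between the pads) lies 11 mm behind it; z points along the fingers, y is the line along which they close (so a half turn about z gives the same grasp; the last joint's range is limited). The gripper opens to 88 mm and grips with 3 to 60 N. Pads are 20 mm wide; open, the fingers measure 115 mm over their backs; the gripper's body (75 mm by 178 mm) begins 61 mm behind the grasp point.
Start: joints at [62.842, 23.554, -0.728, 91.456, 0.321, 64.991, -4.71], TCP at [0.247, -0.574, 0.231] pointing down, gripper open.
Joint ranges: [-169.25, 169.25], [-16.82, 113.86], [-84.01, 82.57], [7.8, 145.47], [-59.2, 239.2], [7.22, 106.19], [-163.78, 163.78]. Speed limits (degrees/s): [136.94, 136.94, 172.46, 172.46, 180, 180, 180].

### API

Orientations are given as [roll, pitch, yaw] about the fixed x, y, z axes, in that order (R = Rz(yaw) Ry(pitch) Rx(roll)).
In Python, from station import ctrl gives the robot as it stands.
- The arm moves only by the shell command python3 -m jog 'ROWS' [FORCE]. ROWS is a JSON object of lists of equal length, an entry for each row: "grip": the closure in counts, from 0 (fully open) to 255 (shut); "slide": the shift along the tool's x, y, z in cm, a list of three; "turn": the turn about the tool's z in rad. A call has 1 to 8 rows; each row shifts and turns the commanded pose from where the row before left it, along the tool's axes as they then stand; what a row does not reach is not made up. A row lasts 1/10 s, in which the tool goes at most 50 mm and 8.59 degrees, less where a joint would pass 70% of its speed; a pose out of reach is approached as far as the arm can. A call is refused whole if a number of a shift passes 5 or a number of a turn 0.15, either way. A call with a gripper value outside its range is refused whole. The fingers move at their own pace and stop on an object; FORCE is the grip in N (left out, the last holds). Time passes only in rows, so rows that do not move let the fingers close. It gives the time, the measured TCP pose, the force, the opening and the grip force at its end, in the units of the state.
- ctrl.get_state(): the state, without advancing time (a new reading comes with each control period).
- ctrl.read_camera(name): name is "scene" or "top"; returns a dict with "pixels" (400x640x3 uint8, red, green, blue), "K" (3x3 intrinsics, pixels), "distortion" ([k1, k2, p1, p2, k3] as OpenCV has them; the pictures are not rectified), "pose" (4x4, takes a point from camera to world coordinates). Camera axes: x right, y down, z forward; pixel columns grow to the right and rows downward; lengths in m; the calibration is good to about 2 mm. A picture is of the moment at which its call begins. There is no depth.
- ctrl.hand_in(): hands the job in; it is judged then, once.
The state is a dict: "t": time; "joint_pos": joint angles; "joint_velocities": joint speeds; "joint_efforts": joint torques, N m; "eef_pos": TCP position; "ee_rot": TCP orientation; "force": force on the tool from outside, world axes, zero at the start; "wrist_torque": the same for the moment, N m; "opening": finger opening in m; "grasp_force": force on a finger pad.
Only numpy, scipy, OpenCV 4.12 (cv2) and the standard library are available. Lean on these libraries where they do the work, as an engineer would, in place of code of your own. Each camera call takes 0.05 s, during which the arm holds its last target. There are 200 camera calls.

## Working session

There is one attempt and no reset: what is moved stays moved. The work goes in short steps, Python scripts to look and compute and a shell command to move; the robot and the scene stay as the last step left them, time stands still between calls to the robot, and variables do not carry over. Pictures are saved under pics/ and viewed, at most 10 in all, crops included, and the job is handed in when it is done.

```bash
mkdir -p pics; python3 - <<'E'
from station import ctrl
import cv2,numpy as np
for n in("scene","top"):
    d=ctrl.read_camera(n); cv2.imwrite(f"pics/{n}0.png",d["pixels"][:,:,::-1]); print(n,d["K"],d["distortion"],d["pose"])
s=ctrl.get_state();print({k:s[k] for k in("t","eef_pos","ee_rot","force","opening")})
E
```

```text
scene [[363.18968908   0.         320.48040568]
 [  0.         363.18968908 200.15493902]
 [  0.           0.           1.        ]] [0.01875336 0.         0.         0.         0.        ] [[ 0.00567376  0.82762552 -0.561252    1.20204774]
 [ 0.999953   -0.0091085  -0.00332281  0.02509983]
 [-0.0078622  -0.56120677 -0.8276383   0.99840776]
 [ 0.          0.          0.          1.        ]]
top [[368.38974361   0.         318.8523005 ]
 [  0.         368.38974361 203.47166923]
 [  0.           0.           1.        ]] [-0.00173128  0.          0.          0.          0.        ] [[ 7.47281511e-03 -9.78409777e-01  2.06539261e-01  3.32517272e-01]
 [-9.99972052e-01 -7.26410871e-03  1.76882243e-03 -1.08846880e-02]
 [-2.30309513e-04 -2.06546706e-01 -9.78436715e-01  1.26955207e+00]
 [ 0.00000000e+00  0.00000000e+00  0.00000000e+00  1.00000000e+00]]
{'t': 0.1, 'eef_pos': array([ 0.24650166, -0.57386574,  0.22989954]), 'ee_rot': array([-1.79917609e+02,  5.51000098e-03,  2.32495094e+01]), 'force': array([0.43556614, 0.00114938, 0.52634185]), 'opening': 0.08826297405638388}
```

View pics/scene0.png

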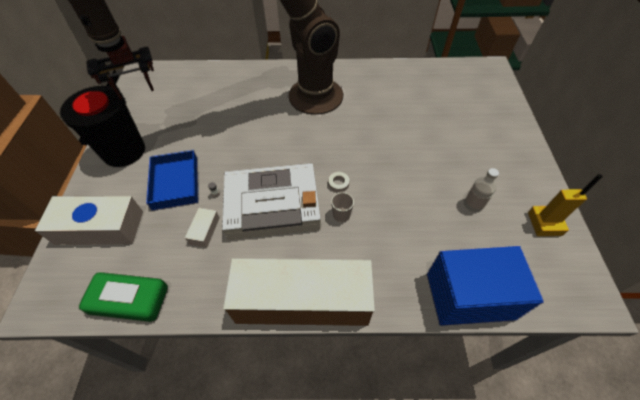

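View pics/top0.png

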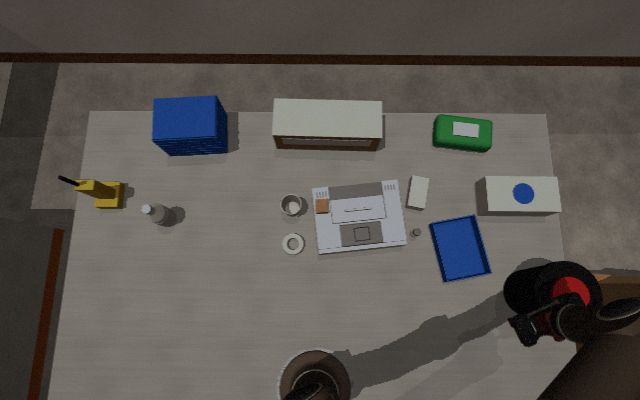

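The top view shows the monitor at about (360,217), with the strip at (362,234). The plate outline is visible near (362,234). I'll enlarge both views.

```bash
python3 - <<'E'
import cv2,numpy as np
a=cv2.imread("pics/top0.png")[170:264,300:420]; cv2.imwrite("pics/c1.png",cv2.resize(a,None,fx=6,fy=6,interpolation=cv2.INTER_CUBIC))
a=cv2.imread("pics/scene0.png")[155:245,205:335]; cv2.imwrite("pics/c2.png",cv2.resize(a,None,fx=6,fy=6,interpolation=cv2.INTER_CUBIC))
E
```

```text
(no output)
```

View pics/c1.png

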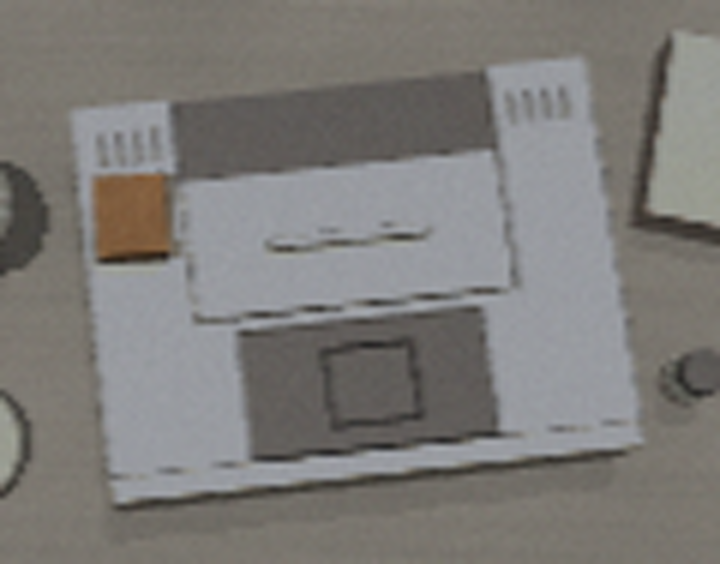

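View pics/c2.png

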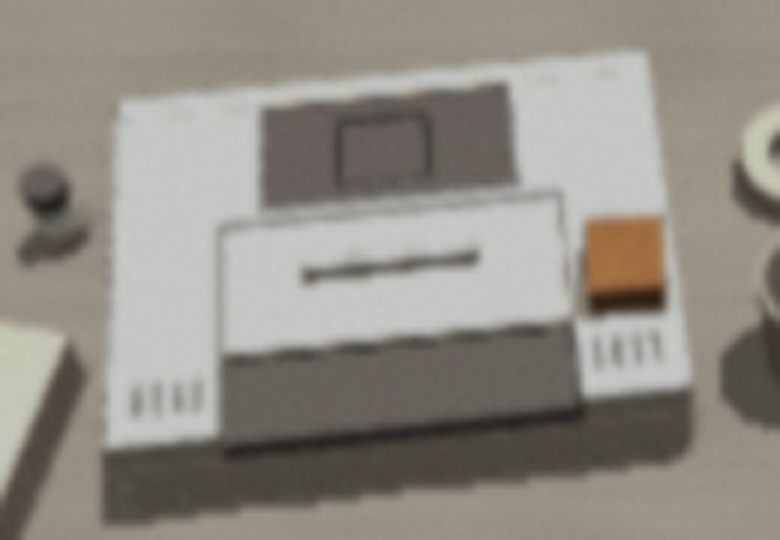

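Top crop: the plate corners are at about (321,343), (412,337), (423,418) and (333,428), inside the strip (238,333)–(498,435). The ridge runs (268,243)–(430,232). The scene crop agrees. Next I'll compute poses.

```bash
cat > h.py <<'E'
from station import ctrl
import cv2,numpy as np
def px2w(cam,pts,z):
    d=ctrl.read_camera(cam); n=cv2.undistortPoints(np.array(pts,float).reshape(-1,1,2),d["K"],np.array(d["distortion"]))[:,0]
    r=np.c_[n,np.ones(len(n))]@d["pose"][:3,:3].T; o=d["pose"][:3,3]
    return o+r*((z-o[2])/r[:,2])[:,None]
def fit(m,w):  # 2D rigid
    m,w=np.array(m,float),np.array(w)[:,:2]; a=m-m.mean(0); b=w-w.mean(0)
    th=np.arctan2((a[:,0]*b[:,1]-a[:,1]*b[:,0]).sum(),(a*b).sum())
    R=np.array([[np.cos(th),-np.sin(th)],[np.sin(th),np.cos(th)]]); t=w.mean(0)-R@m.mean(0)
    return R,t,np.degrees(th),np.abs(w-(m@R.T+t)).max()
E
python3 - <<'E'
from h import *
C=lambda p,o:(np.array(p)+.5)/6-.5+o
S=[(-.026,.068),(-.026,-.068),(-.094,-.068),(-.094,.068)]
for cam,o,s,p,r in(("top",(300,170),[(238,333),(484,308),(498,435),(250,460)],[(321,343),(412,337),(423,418),(333,428)],[(268,243),(430,232)]),
 ("scene",(205,155),[(517,183),(262,207),(262,108),(510,85)],[(430,187),(338,188),(337,117),(433,117)],[(475,250),(304,268)])):
    R,t,th,e=fit(S,px2w(cam,C(s,o),.069)); P=px2w(cam,C(p,o),.067).mean(0)[:2]; Q=px2w(cam,C(r,o),.08)[:,:2]
    print(cam,"org",t.round(4),"yaw",th.round(2),"err",e.round(4),"plate w",P.round(4),"plate m",(R.T@(P-t)).round(4),"ridge m",((Q-t)@R).round(3))
E
```

```text
top org [ 0.5461 -0.1408] yaw 5.95 err 0.0014 plate w [ 0.4879 -0.1498] plate m [-0.0588 -0.0029] ridge m [[ 0.021  0.046]
 [ 0.018 -0.043]]
scene org [ 0.5462 -0.1369] yaw 6.05 err 0.0009 plate w [ 0.4897 -0.1452] plate m [-0.0571 -0.0023] ridge m [[ 0.022  0.043]
 [ 0.023 -0.044]]
```

```bash
python3 -m jog '{"grip":[255,255],"slide":[[0,0,-4],[0,0,-2]],"turn":[-0.145,-0.1]}' 10
```

```text
t: 0.6
eef_pos: [0.247, -0.5747, 0.2929]
ee_rot: [179.9, 0.0, 37.6]
force: [-0.3, -0.6, 1.3]
opening: 0.0752
grasp_force: 0.0
```

```bash
python3 -m jog '{"grip":[255,255,255,255,255],"slide":[[0,0,0],[0,0,0],[0,0,0],[0,0,0],[0,0,0]],"turn":[0.138,0.138,0.138,0.137,0]}' && python3 -m jog '{"grip":[255,255,255,255,255,255,255,255],"slide":[[2.4,-3.4,0],[2.4,-3.4,0],[2.4,-3.4,0],[2.4,-3.4,0],[2.4,-3.4,0],[2.4,-3.4,0],[2.4,-3.4,0],[2.4,-3.4,0]],"turn":[0,0,0,0,0,0,0,0]}'
```

```text
t: 1.1
eef_pos: [0.2468, -0.5742, 0.2907]
ee_rot: [180.0, 0.0, 5.6]
force: [0.6, -0.3, 0.2]
opening: 0.0352
grasp_force: 0.0
t: 1.9
eef_pos: [0.4112, -0.2829, 0.2909]
ee_rot: [180.0, -0.0, 6.0]
force: [0.1, -0.3, 0.4]
opening: 0.0006
grasp_force: 0.0
```

```bash
python3 -m jog '{"grip":[255,255,255,255,255,255,255,255],"slide":[[3,-4,0],[3,-4,0],[3,-4,0],[0,0,4],[0,0,4],[0,0,4],[0,0,4],[0,0,0]],"turn":[0,0,0,0,0,0,0,0]}'; python3 - <<'E'
from h import *
d=ctrl.read_camera("scene"); cv2.imwrite("pics/s1.png",cv2.resize(d["pixels"][130:245,205:335,::-1],None,fx=5,fy=5,interpolation=cv2.INTER_CUBIC))
s=ctrl.get_state();print(s["eef_pos"],s["ee_rot"],s["force"])
p=s["eef_pos"]; d1=np.array([.4888,-.1475])-p[:2]; a=np.radians(6)
print("tool cm",100*np.array([d1@[np.cos(a),np.sin(a)],d1@[np.sin(a),-np.cos(a)]]))
E
```

```text
t: 2.7
eef_pos: [0.485, -0.1552, 0.1264]
ee_rot: [-179.8, 0.5, 6.0]
force: [0.0, 0.0, 0.8]
opening: 0.0006
grasp_force: 0.0
[ 0.48682924 -0.1556261   0.1292632 ] [-179.88969908    0.2429481     5.9064479 ] [-0.536571   -0.36527977  0.9868261 ]
tool cm [ 0.28093731 -0.78755858]
```

View pics/s1.png

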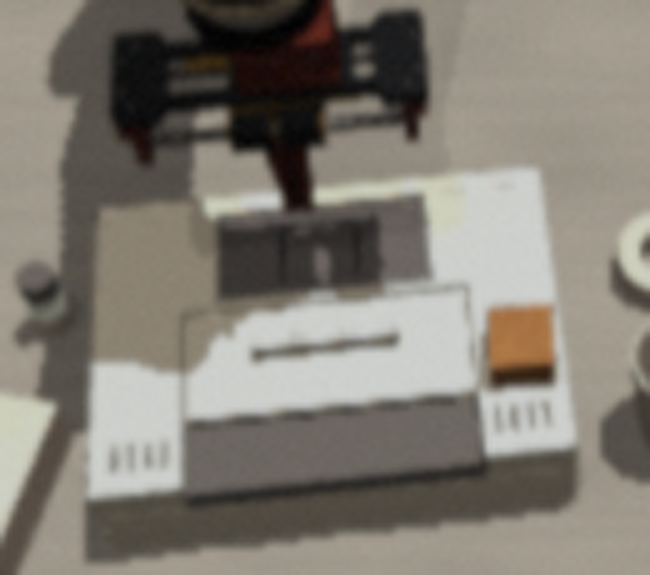

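The picture shows the fingertips at about (297,207) above the strip, slightly left (-y) of the plate. That agrees with the computed correction.

```bash
python3 -m jog '{"grip":[255,255,255,255,255],"slide":[[0.28,-0.79,0],[0,0,2.5],[0,0,2],[0,0,0],[0,0,0]],"turn":[0,0,0,0,0]}' && python3 -m jog '{"grip":[255,255,255,255,255,255],"slide":[[0,0,0.2],[0,0,0.2],[0,0,0.2],[0,0,0.1],[0,0,0],[0,0,0]],"turn":[0,0,0,0,0,0]}'
```

```text
t: 3.25
eef_pos: [0.4916, -0.1478, 0.0876]
ee_rot: [180.0, -0.1, 5.8]
force: [0.1, 1.4, -0.3]
opening: 0.0006
grasp_force: 0.0
t: 3.85
eef_pos: [0.4902, -0.148, 0.0786]
ee_rot: [-180.0, 0.0, 5.7]
force: [-0.5, 0.6, -0.1]
opening: 0.0008
grasp_force: 0.0
```

```bash
python3 -m jog '{"grip":[255,255,255,255,255],"slide":[[0,0,0.1],[0,0,0.1],[0,0,0.1],[0,0,0],[0,0,0]],"turn":[0,0,0,0,0]}' && python3 -m jog '{"grip":[255,255,255,255],"slide":[[0,0,0.1],[0,0,0.1],[0,0,0],[0,0,0]],"turn":[0,0,0,0]}'
```

```text
t: 4.35
eef_pos: [0.4902, -0.148, 0.0756]
ee_rot: [-180.0, 0.0, 5.7]
force: [-0.1, -0.7, 0.9]
opening: 0.0007
grasp_force: 0.0
t: 4.75
eef_pos: [0.4903, -0.148, 0.0737]
ee_rot: [180.0, -0.0, 5.7]
force: [-0.2, -0.4, 1.7]
opening: 0.0003
grasp_force: 1.0
```

```bash
python3 -m jog '{"grip":[255,255,255,255],"slide":[[0,0,0.1],[0,0,0.1],[0,0,0],[0,0,0]],"turn":[0,0,0,0]}' && python3 -m jog '{"grip":[255,255,255,255,255],"slide":[[0,0,0.1],[0,0,0.1],[0,0,0],[0,0,0],[0,0,0]],"turn":[0,0,0,0,0]}'
```

```text
t: 5.15
eef_pos: [0.4903, -0.148, 0.0717]
ee_rot: [180.0, -0.0, 5.7]
force: [0.3, 0.0, 3.5]
opening: 0.0005
grasp_force: 1.7
t: 5.65
eef_pos: [0.4903, -0.148, 0.0699]
ee_rot: [180.0, -0.0, 5.7]
force: [-1.8, -0.2, 7.1]
opening: 0.0003
grasp_force: 3.3
```

```bash
python3 -m jog '{"grip":[255,255,255,255,255],"slide":[[0,0,-1],[0,0,-2],[0,0,-1],[0,0,0],[0,0,0]],"turn":[0,0,0,0,0]}'; python3 - <<'E'
from h import *
d=ctrl.read_camera("scene"); cv2.imwrite("pics/s2.png",cv2.resize(d["pixels"][155:245,205:335,::-1],None,fx=6,fy=6,interpolation=cv2.INTER_CUBIC))
E
```

```text
t: 6.15
eef_pos: [0.4901, -0.148, 0.1095]
ee_rot: [180.0, -0.0, 5.7]
force: [0.5, -0.3, 0.1]
opening: 0.0005
grasp_force: 0.0
```

View pics/s2.png

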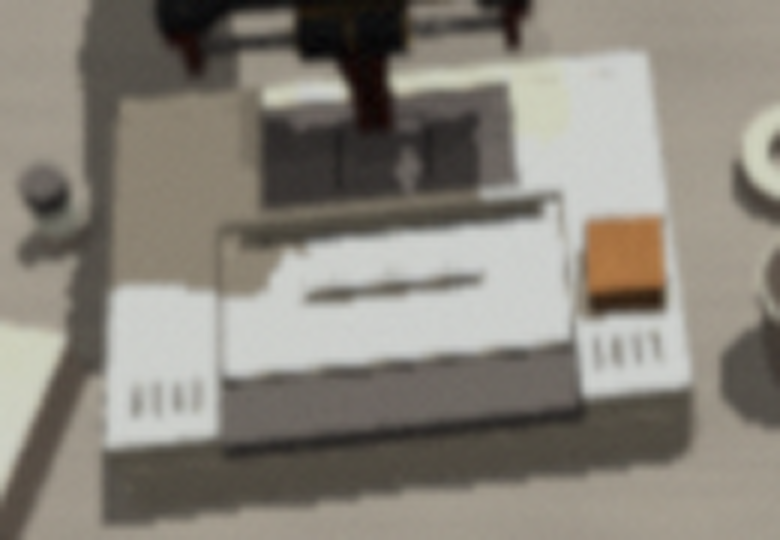

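The cover is ajar: its ridge has moved to (305–480, 275–298), a gap shows at (240–540, 205–240), and the case has not moved. Now I'll bring the fingertips down behind the ridge.

```bash
python3 -m jog '{"grip":[255,255,255,255,255,255,255],"slide":[[3,-0.3,0],[3.2,0,0],[0,0,0],[0,0,1.3],[0,0,1.3],[0,0,0],[0,0,0]],"turn":[0,0,0,0,0,0,0]}' && python3 -m jog '{"grip":[255,255,255,255,255,255],"slide":[[0.4,0,0],[0.4,0,0],[0.4,0,0],[0.4,0,0],[0.3,0,0],[0,0,0]],"turn":[0,0,0,0,0,0]}'
```

```text
t: 6.9
eef_pos: [0.5504, -0.1389, 0.0828]
ee_rot: [-180.0, 0.1, 5.7]
force: [-0.4, 0.6, 0.2]
opening: 0.0005
grasp_force: 0.0
t: 7.5
eef_pos: [0.5711, -0.1368, 0.0837]
ee_rot: [180.0, -0.0, 5.7]
force: [0.0, 0.2, -0.3]
opening: 0.0007
grasp_force: 0.0
```

```bash
python3 -m jog '{"grip":[255,255,255,255,255,255,255],"slide":[[0.3,0,0],[0.3,0,0],[0.3,0,0],[0.3,0,0],[0.3,0,0],[0.3,0,0],[0,0,0]],"turn":[0,0,0,0,0,0,0]}' && python3 -m jog '{"grip":[255,255,255,255,255,255],"slide":[[0.2,0,0],[0.2,0,0],[0.1,0,0],[0.1,0,0],[0,0,0],[0,0,0]],"turn":[0,0,0,0,0,0]}'
```

```text
t: 8.2
eef_pos: [0.589, -0.135, 0.0837]
ee_rot: [180.0, -0.0, 5.7]
force: [-0.3, -0.5, -0.4]
opening: 0.0003
grasp_force: 0.0
t: 8.8
eef_pos: [0.5946, -0.1346, 0.0837]
ee_rot: [180.0, -0.0, 5.7]
force: [-0.1, 0.4, -0.3]
opening: 0.0002
grasp_force: 0.0
```

```bash
python3 -m jog '{"grip":[255,255,255,255],"slide":[[0.1,0,0],[0.1,0,0],[0,0,0],[0,0,0]],"turn":[0,0,0,0]}' ; python3 - <<'E'
from h import *
d=ctrl.read_camera("scene"); cv2.imwrite("pics/s3.png",cv2.resize(d["pixels"][155:245,205:335,::-1],None,fx=6,fy=6,interpolation=cv2.INTER_CUBIC))
E
```

```text
t: 9.2
eef_pos: [0.5957, -0.1345, 0.0835]
ee_rot: [-180.0, 0.1, 5.7]
force: [-5.6, 0.2, 3.6]
opening: 0.0001
grasp_force: 2.6
```

View pics/s3.png

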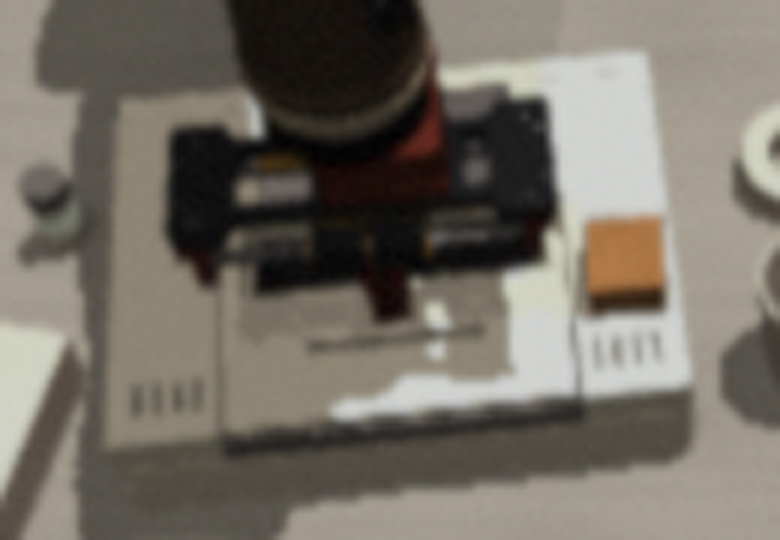

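The force jumped to 5.6 N and the tool stalled, so the cover is against its stop. In the picture the ridge is at (310–480, 330–345), the cover reaches the grey bay's far edge, and the case has not moved. Next I'll back off and lift away.

```bash
python3 -m jog '{"grip":[255,255,255,255,255,255,255],"slide":[[-0.5,0,0],[-1,0,0],[0,0,-3],[0,0,-4],[0,0,-4],[-4,0,-3],[-4,0,0]],"turn":[0,0,0,0,0,0,0]}' && python3 -m jog '{"grip":[255,255,255,255,255,255],"slide":[[-4,2,0],[-3,3,0],[-2,4,0],[0,4,0],[0,0,0],[0,0,0]],"turn":[0,0,0,0,0,0]}'; python3 - <<'E'
from h import *
d=ctrl.read_camera("scene"); cv2.imwrite("pics/s4.png",cv2.resize(d["pixels"][155:245,205:335,::-1],None,fx=6,fy=6,interpolation=cv2.INTER_CUBIC))
E
```

```text
t: 9.95
eef_pos: [0.5036, -0.1438, 0.2276]
ee_rot: [179.9, -0.5, 5.8]
force: [-0.7, -0.6, -0.2]
opening: 0.0004
grasp_force: 0.0
t: 10.55
eef_pos: [0.4249, -0.2826, 0.2235]
ee_rot: [180.0, -0.0, 5.6]
force: [0.2, 0.5, -0.4]
opening: 0.0005
grasp_force: 0.0
```

View pics/s4.png

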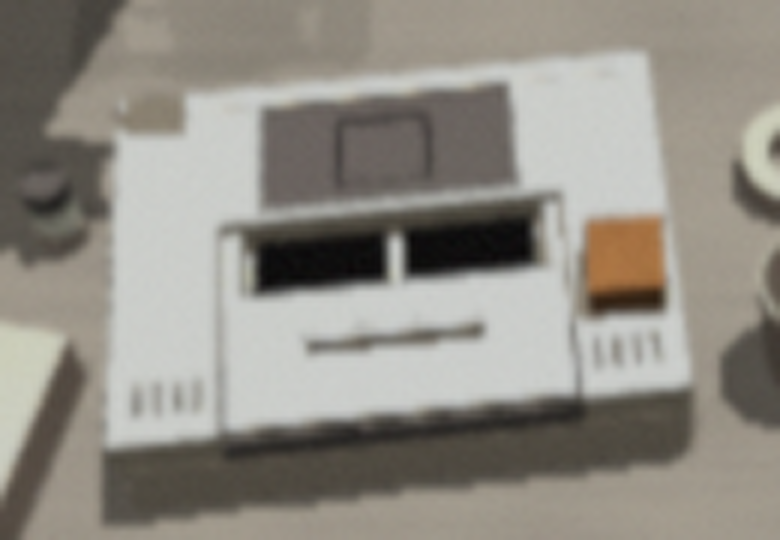

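The bay is open (dark cells at y≈250), the ridge is at (308,345)–(482,330), and the case and box are where they were. I'll check the travel numerically.

```bash
python3 - <<'E'
from h import *
C=lambda p:(np.array(p)+.5)/6-np.array([.5,.5])+np.array([205,155])
a=np.radians(6);u=np.array([np.cos(a),np.sin(a)])
for p in([(304,268),(475,250)],[(306,291),(480,275)],[(308,344),(482,329)]): print((px2w("scene",C(p),.08)[:,:2]-[.5462,-.138])@u)
E
```

```text
[0.02311598 0.02201587]
[0.03742492 0.03781617]
[0.06948297 0.07060947]
```

Measured travel is about 15 mm ajar and about 47 mm now, which means fully open at the 45 mm stop.

```bash
python3 -c "
from station import ctrl
print(ctrl.hand_in())"
```

```text
the job is handed in; nothing more can be done
None
```

The release plate was pressed in, the battery cover sprang ajar and was pushed to its stop (about 47 mm measured from the camera, nominal 45 mm), the hand is clear, and the job was handed in at about 11 s; the verdict was not shown.

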